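# Set the table stove's gas slide to its lighting notch and press the igniter

## Robot

A 7-joint arm with a two-finger parallel gripper is mounted at the origin on the work surface. World frame = base frame: x ahead of the robot, y to its left, z up, the work surface at z = 0. Lengths are in m, angles in rad, forces in N, time in s.
With the tool pointing down it reaches from about 0.425 to 0.875 m from the base axis. Payload 4.7 kg.
Tool frame: the origin (TCP) lies midway between the tips of the shut fingers; the grasp point (between the pads) lies ctrl.grasp_offset behind it (ctrl.grasp_offset is the distance from the TCP to the grasp point, in m); z points along the fingers, y is the line along which they close (so a half turn about z gives the same grasp; the last joint's range is limited). The gripper opens to 87 mm and grips with 3 to 60 N. Pads are 19 mm wide; open, the fingers measure 117 mm over their backs; the gripper's body (75 mm by 190 mm) begins 51 mm behind the grasp point.
Start: joints at [-1.137, 0.321, -0.07, 1.45, 0.023, 1.371, -0.057], TCP at [0.265, 0.594, 0.184] pointing down, gripper open.
Joint ranges: [-2.86, 2.86], [-0.3, 2.09], [-1.38, 1.24], [0.06, 2.45], [-1.56, 4.7], [0.09, 2.05], [-2.69, 2.69]. Speed limits (rad/s): [2.57, 2.57, 3.14, 3.14, 3.14, 3.14, 3.14].

## Interface

Orientations are given as a rotation vector (axis times angle).
In Python, from bench import ctrl gives the robot as it stands. The module is installed in compiled form; this text tells all that it offers.
- The arm moves only by the tool jog_arm, never from a script. Its argument "moves" is one flat list of numbers, 7 for each row, row after row: the shift along the tool's x, y, z in units of 30 cm (1.0 is 30 cm), then the turn, a rotation vector about the tool's x, y, z in units of 60 degrees (1.0 is 60 degrees), then the gripper's target within -1 to 1 (fully open at 1, half-way at 0, shut at -1). In form: [x, y, z, wx, wy, wz, fingers, x, y, z, wx, wy, wz, fingers, ...]. A call has exactly 8 rows; each row is the pose to reach, as a shift and turn from the pose commanded when the call began, along the tool's axes at that moment; what a row does not reach only later rows make up. A row lasts 1/8 s, in which the tool goes at most 62.5 mm and 10.7 degrees, less where a joint would pass 70% of its speed; a pose out of reach is approached as far as the arm can. A call with a number of a shift or a turn outside -1 to 1 is refused whole. A call with a gripper value outside its range is refused whole. The fingers move at their own pace and stop on an object; "newtons" is the grip in N (left out, the last holds). Time passes only in rows, so rows that repeat a pose let the fingers close, or fill a call up. It gives the time, the measured TCP pose, the force, the opening and the grip force at its end, in the units of the state.
- ctrl.get_state(): the state, without advancing time (a new reading comes with each control period).
- ctrl.get_image(name): name is "side" or "top" or "wrist"; returns a dict with "pixels" (400x640x3 uint8, red, green, blue), "fx", "fy", "cx", "cy" (pixels), "dist" ([k1, k2, p1, p2, k3] as OpenCV has them; the pictures are not rectified), "xyz" and "rotation" of the camera in the world; the wrist camera has in their place "tool_from_camera" (4x4, takes a point from camera to tool coordinates, whose origin is the TCP and whose axes are the flange's). Camera axes: x right, y up, looking along -z (the intrinsics and any distortion apply to the point x, -y, -z); pixel columns grow to the right and rows downward; lengths in m; the calibration is good to about 2 mm. A picture is of the moment at which its call begins: read the wrist's pose just before it. There is no depth.
- ctrl.close_job(): hands the job in; it is judged then, once.
The state is a dict: "time": time; "joint_positions": joint angles; "qd": joint speeds; "joint_torque": joint torques, N m; "position": TCP position; "tool_rot": TCP orientation; "ft_force": force on the tool from outside, world axes, zero at the start; "torque": the same for the moment, N m; "grip_width": opening from 0.0 (shut) to 1.0 (fully open); "grip_force": force on a finger pad.
Only numpy, scipy, OpenCV 4.12 (cv2) and the standard library are available. Lean on these libraries where they do the work, as an engineer would, in place of code of your own. Each camera call takes 0.05 s, during which the arm holds its last target. There are 200 camera calls.

## Task

Light the table stove. With the outside of your fingers, push the gas tab along its slot, towards the igniter button, until its index pin clicks down into the notch of the steel saddle, without running on past the notch and without pinching the tab or lifting its pin. Only then press the round igniter all the way down and let it spring back, leaving the tab in its notch and the tableware where it stands.

Things in the scene. Friction and masses are not known exactly. Their poses are not given: they have to be found in the camera images.
- stove: flat steel stove fixed to the table, 320 (x) by 360 (y) by 80 mm tall; origin at the centre of its underside. The deck (its top) along its robot-side edge carries, in line along y at x = -95 mm, the slot with gas tab and saddle and, further left (+y), the igniter. The burner and pot supports stand behind (from x = -15 mm, up to 30 mm above the deck).
- tab_top (a point): centre of the flat top of the gas tab, 34 mm above the deck: an upright black thumb block, 24 mm (stove x) by 14 mm (stove y), from 10 to 34 mm above the deck. It slides only along the slot, towards the stove's +y (left), at about 1.5 N.
- pin_top (a point): top of the tab's steel index pin: a round knob 10 mm wide and 8 mm tall on top of the tab, this point 43 mm above the deck when the pin is down. Under the tab the pin has a 12 mm ball that rides on the deck and the saddle; a spring of about 8 N holds the pin down.
- tab_foot (a point): point at deck height straight below tab_top, where the pin's ball stands when down.
- saddle: steel saddle across the slot, 30 mm (stove x) by about 50 mm (stove y), 5 mm tall: a 20 degree ramp up from either side to two round bars, crests 10 mm before and 10 mm behind the middle, the notch between them. Origin at its middle, at deck height; axes as the stove's. Its place along the slot differs each time. Fingers 8 mm or more above the deck clear it.
- notch (a point): middle of the notch, at deck height (the saddle's origin); axes as the stove's. The pin rises 5 mm on the ramp (push 5 to 8 N), beyond the first crest it drops and pulls the tab along by itself, and the tab rests with its foot on this point, within 1 mm; forcing it on over the second crest takes about 11 N.
- tab (a joint): travel of the tab along the slot, m: 0 at the right-hand end, growing to the left, at most 0.185.
- pin (a joint): height of the index pin over its lowest place, m: 0 when down on the deck or in the notch, 0.005 on the crests of the saddle.
- igniter_top (a point): centre of the top of the round igniter button (26 mm wide, in a 42 mm round, 12 mm tall housing), 22 mm above the deck when out.
- igniter (a joint): how far the igniter is pressed down, m: 0 out, 0.006 fully down (takes 5 N); it springs back.
- chopstick_rest: small white ceramic chopstick rest, a round-ended bar 14 mm thick and 46 mm long, lying on the stove's deck on the robot side of the slot; origin at its underside. To be left alone
- teacup: white ceramic teacup, 72 mm wide, 75 mm tall, on the table in front of the stove; origin at its underside. To be left alone
- sauce_bowl: small white bowl, 90 mm wide, 42 mm tall, on the table in front of the stove; origin at its underside. To be left alone
- rice_bowl: white bowl, 120 mm wide, 60 mm tall, left of the stove; origin at its underside. To be left alone
- drink_can: aluminium drink can, 66 mm wide, 115 mm tall, left of the stove; origin at its underside. To be left alone
- side_bowl: white bowl, 110 mm wide, 55 mm tall, right of the stove; origin at its underside. To be left alone
- ladle_spoon: steel serving spoon lying right of the stove; origin at its underside. To be left alone

How it is judged:
On the way, in this order (a step that is already met when the one before it is completed fails the run):
1. the gas tab stands at the notch of the saddle with its pin dropped in, the igniter not yet pressed (y of tab_foot in the frame of notch between -0.004 and 0.004 m and value of joint each of pin, igniter below 0.002 m), for 0.3 s.
2. the igniter is pressed down with the tab in the notch (y of tab_foot in the frame of notch between -0.004 and 0.004 m and value of joint pin below 0.002 m and value of joint igniter above 0.0045 m), for 0.05 s.
At the end, for the whole second after the job is handed in: the tab's foot is within 4 mm of the notch along the slot, at rest, its pin less than 2 mm above its lowest place; the igniter is out again (within 1.5 mm); the chopstick rest is within 15 mm and the other tableware within 20 mm of where it was (y of tab_foot in the frame of notch between -0.004 and 0.004 m and value of joint pin below 0.002 m and velocity of joint tab between -0.005 and 0.005 m/s and value of joint igniter below 0.0015 m and distance of chopstick_rest from where it was at the start of the episode below 0.015 m and distance of each of teacup, sauce_bowl, rice_bowl, drink_can, side_bowl, ladle_spoon from where it was at the start of the episode below 0.02 m); the robot touches nothing.
It fails at once if the tab is pushed on past the notch, over the second crest (more than 14 mm beyond the notch) (y of tab_foot in the frame of notch above 0.014 m).
It fails at once if the tab's pin is lifted more than 10 mm (value of joint pin above 0.01 m).
It fails at once if the tab is pinched between the fingers (horizontal distance between the grasp point and tab_top below 0.006 m and z of the grasp point in the frame of tab_top below 0.012 m and contact force between the fingers and tab above 1 N).
It fails at once if the igniter is pressed while the tab is not in the notch (value of joint igniter above 0.003 m and (y of tab_foot in the frame of notch above 0.004 m or y of tab_foot in the frame of notch below -0.004 m or value of joint pin above 0.002 m)).
It fails at once if tableware is knocked or carried away from its place (chopstick rest 15 mm, the rest 20 mm) (distance of chopstick_rest from where it was at the start of the episode above 0.015 m or distance of any of teacup, sauce_bowl, rice_bowl, drink_can, side_bowl, ladle_spoon from where it was at the start of the episode above 0.02 m).
It also fails if it takes over 45 s, if anything falls off the work surface, if the arm or the gripper's body presses on something with over 40 N, if the wrist force passes 120 N, or if a joint passes its speed limit or range.

## Working session

There is one attempt and no reset: what is moved stays moved. The work goes in short steps, Python scripts to look and compute and a tool call to move; the robot and the scene stay as the last step left them, time stands still between calls to the robot, and variables do not carry over. Pictures are saved under pics/ and viewed, at most 10 in all, crops included, and the job is handed in when it is done.

Besides the shell and the picture viewer there is one more tool, called after "Emit:" as a command line: name --argument value ..., lists and objects as JSON in quotes. jog_arm: Moves the arm, as the interface text tells. Its arguments: {"type":"object","properties":{"moves":{"type":"array"},"newtons":{"type":"number"}},"required":["moves"]}

```bash
mkdir -p pics; cat > h.py <<'E'
import numpy as np, cv2
from scipy.spatial.transform import Rotation as R
from bench import ctrl
def snap(name,fn=None):
    s=ctrl.get_state(); im=ctrl.get_image(name)
    if name=="wrist":
        T=np.eye(4);T[:3,:3]=R.from_rotvec(s["tool_rot"]).as_matrix();T[:3,3]=s["position"]
        T=T@np.array(im["tool_from_camera"]); im["P"]=T[:3,3]; im["Rm"]=T[:3,:3]
    else:
        im["P"]=np.array(im["xyz"]); r=np.array(im["rotation"]); im["Rm"]=r if r.shape==(3,3) else R.from_rotvec(r).as_matrix()
    im["K"]=np.array([[im["fx"],0,im["cx"]],[0,im["fy"],im["cy"]],[0,0,1.]])
    im["d"]=np.array(im["dist"],float)
    if fn: cv2.imwrite("pics/"+fn+".png",im["pixels"][:,:,::-1])
    import pickle; pickle.dump(im,open("pics/%s.pkl"%(fn or name),"wb"))
    return im
def load(fn):
    import pickle; return pickle.load(open("pics/%s.pkl"%fn,"rb"))
def ray(im,uv):
    p=cv2.undistortPoints(np.array(uv,float).reshape(-1,1,2),im["K"],im["d"]).reshape(-1,2)
    v=np.c_[p[:,0],-p[:,1],-np.ones(len(p))]
    return v@im["Rm"].T
def onz(im,uv,z):
    v=ray(im,uv); return im["P"]+v*((z-im["P"][2])/v[:,2])[:,None]
def proj(im,X):
    c=(np.atleast_2d(X)-im["P"])@im["Rm"]; c=c*[1,-1,-1]
    return cv2.projectPoints(c.reshape(-1,1,3),np.zeros(3),np.zeros(3),im["K"],im["d"])[0].reshape(-1,2)
def tri(ims,uvs):
    A=np.zeros((3,3));b=np.zeros(3)
    for im,uv in zip(ims,uvs):
        v=ray(im,uv)[0];v/=np.linalg.norm(v);M=np.eye(3)-np.outer(v,v);A+=M;b+=M@im["P"]
    return np.linalg.solve(A,b)
E
python3 - <<'E'
from h import *
print(ctrl.get_state(), ctrl.grasp_offset)
t=snap("top","top0"); s=snap("side","side0")
for i in(t,s): print(i["P"],i["Rm"].round(3).tolist(),i["K"].tolist(),i["d"])
cv2.imwrite("pics/both.png",np.vstack([t["pixels"],s["pixels"]])[:,:,::-1][:, :] if 0 else t["pixels"][:,:,::-1])
E
```

```text
{'time': 0.0, 'joint_positions': array([-1.13691382,  0.32182262, -0.07004581,  1.45168609,  0.02261797,
        1.37079638, -0.05693809]), 'qd': array([ 8.09702530e-04, -3.18495703e-05, -1.03711118e-03,  5.57772227e-04,
        7.13209025e-04,  1.16375903e-03, -1.13690565e-03]), 'joint_torque': array([-5.81726249e-05, -4.91290033e+01, -4.03976664e-01, -3.12530673e+01,
       -6.38409681e-02,  4.35607194e-02,  1.75577734e-04]), 'position': array([0.26473605, 0.59295295, 0.18325597]), 'tool_rot': array([-6.54566911e-01, -3.07236294e+00,  2.99484367e-03]), 'ft_force': array([ 0.03775935, -0.10024046, -0.01808808]), 'torque': array([-0.03830091, -0.00488979,  0.00844264]), 'grip_force': 0.0, 'grip_width': 0.9977292133055026} 0.0187
[0.37980172 0.00327937 1.04066854] [[-0.021, 0.983, -0.18], [-0.999, -0.026, -0.027], [-0.032, 0.179, 0.983]] [[472.53792577115036, 0.0, 318.47882696988785], [0.0, 472.53792577115036, 194.56760992137416], [0.0, 0.0, 1.0]] [0.01784487 0.         0.         0.         0.        ]
[0.48331587 0.75600232 0.7680045 ] [[-0.997, 0.047, -0.067], [-0.081, -0.666, 0.742], [-0.01, 0.745, 0.667]] [[399.0752548412672, 0.0, 316.1305920651661], [0.0, 399.0752548412672, 196.49900744220324], [0.0, 0.0, 1.0]] [-0.09190238  0.          0.          0.          0.        ]
```

View pics/top0.png

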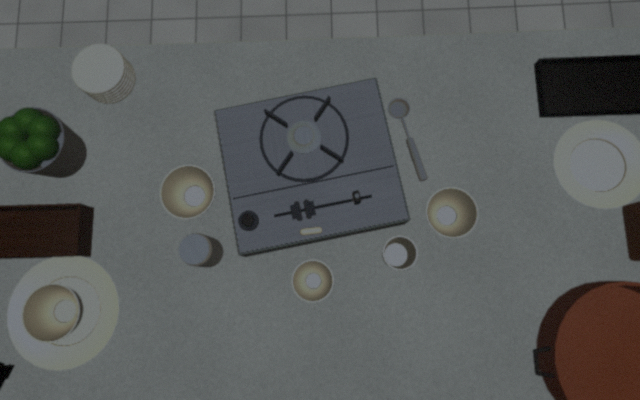

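View pics/side0.png

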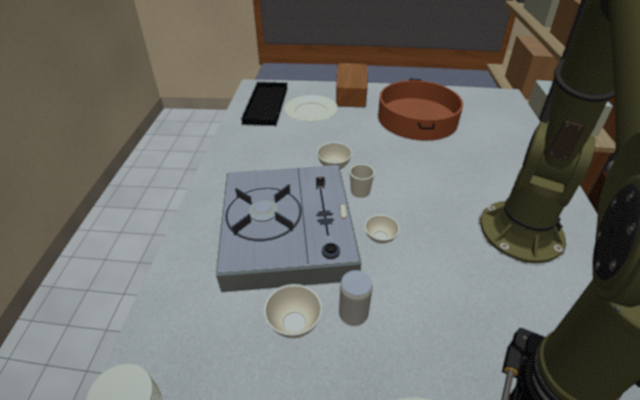

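The top view shows the igniter at about (248,220), the saddle at about (302,209), the tab at about (357,198) and the rest at (312,231). I'll enlarge this area and fit the stove frame.

```bash
python3 - <<'E'
from h import *
t=load("top0"); im=t["pixels"]
c=im[180:240,230:390]; c=cv2.convertScaleAbs(cv2.resize(c,None,fx=5,fy=5,interpolation=cv2.INTER_CUBIC),alpha=1.7)
cv2.imwrite("pics/z1.png",c[:,:,::-1])
# deck corners estimated
cor=[(215,109.5),(377,78.5),(409,217),(239,253)]
print(onz(t,cor,0.08).round(4))
for uv,z in (((248,220),.102),((302.5,209),.082),((357,197),.12),((274,215.5),.08),((371.5,196.5),.08)): print(uv,onz(t,[uv],z).round(4))
E
```

```text
[[ 0.7476  0.2488  0.08  ]
 [ 0.8064 -0.1011  0.08  ]
 [ 0.5045 -0.1533  0.08  ]
 [ 0.4394  0.194   0.08  ]]
(248, 220) [[0.5036 0.1722 0.102 ]]
(302.5, 209) [[0.5262 0.0635 0.082 ]]
(357, 197) [[ 0.5416 -0.047   0.12  ]]
(274, 215.5) [[0.5145 0.1225 0.08  ]]
(371.5, 196.5) [[ 0.5489 -0.079   0.08  ]]
```

View pics/z1.png

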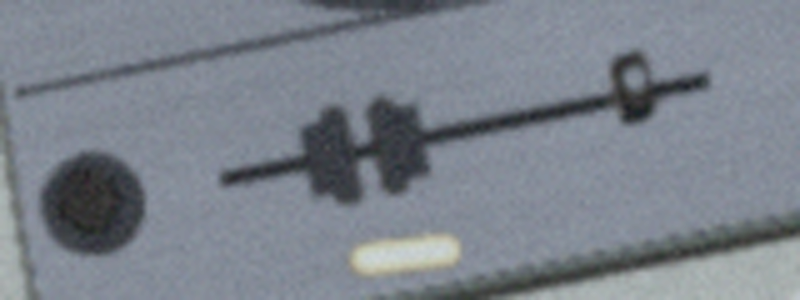

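```bash
cat >> h.py <<'E'
def plan(X,yaw=None):
    "units to go: target TCP, yaw of tool y in deg, pointing straight down"
    s=ctrl.get_state(); R0=R.from_rotvec(s["tool_rot"])
    d=R0.inv().apply(np.array(X)-s["position"])/0.3
    y=np.radians(yaw); ty=np.array([np.cos(y),np.sin(y),0]); tz=np.array([0,0,-1.]); M=np.c_[np.cross(ty,tz),ty,tz]
    w=(R0.inv()*R.from_matrix(M)).as_rotvec()/np.radians(60)
    print("pos",s["position"].round(4),"F",s["ft_force"].round(1),"t",round(s["time"],2),"move",d.round(4),w.round(4))
E
python3 - <<'E'
from h import *
plan([.50,.05,.26],99.7)
im=snap("wrist"); print(np.array(im["tool_from_camera"]).round(3).tolist(), im["K"][0])
E
```

```text
pos [0.2647 0.593  0.1834] F [ 0.4  0.1 -0.3] t 0.1 move [-1.4538 -1.3338 -0.253 ] [-1.600e-03 -4.000e-04 -5.625e-01]
[[0.001, 0.965, 0.261, 0.07], [1.0, -0.001, -0.0, 0.0], [0.0, 0.261, -0.965, -0.199], [0.0, 0.0, 0.0, 1.0]] [356.60769209   0.         320.65537736]
```

Emit:
jog_arm --moves '[-0.1, -0.09, -0.1, 0, 0, -0.1, -1, -0.24, -0.22, -0.2, 0, 0, -0.2, -1, -0.38, -0.35, -0.25, 0, 0, -0.3, -1, -0.52, -0.48, -0.25, 0, 0, -0.4, -1, -0.66, -0.61, -0.25, 0, 0, -0.5, -1, -0.8, -0.74, -0.25, 0, 0, -0.56, -1, -0.94, -0.86, -0.25, 0, 0, -0.56, -1, -1, -0.92, -0.25, 0, 0, -0.56, -1]'

```text
time: 1.15
position: [0.4278, 0.2155, 0.2594]
tool_rot: [-0.254, 3.131, -0.001]
ft_force: [0.6, 1.1, -0.2]
grip_width: 0.175
grip_force: 0.0
```

```bash
python3 -c "
from h import *
plan([.50,.05,.26],99.7);print(ctrl.get_state()['joint_positions'].round(2))"
```

```text
pos [0.4278 0.2155 0.2594] F [ 0.6  1.1 -0.2] t 1.15 move [-0.1488 -0.5834 -0.0017] [-0.0004  0.0004 -0.0073]
[-0.72 -0.08  0.18  1.74  0.01  1.47  1.2 ]
```

Emit:
jog_arm --moves '[-0.04, -0.14, 0, 0, 0, -0.007, -1, -0.08, -0.28, 0, 0, 0, -0.007, -1, -0.12, -0.42, 0, 0, 0, -0.007, -1, -0.15, -0.54, 0, 0, 0, -0.007, -1, -0.15, -0.58, 0, 0, 0, -0.007, -1, -0.15, -0.58, 0, 0, 0, -0.007, -1, -0.15, -0.58, 0, 0, 0, -0.007, -1, -0.15, -0.58, 0, 0, 0, -0.007, -1]'

```text
time: 2.15
position: [0.4993, 0.0567, 0.2593]
tool_rot: [0.277, -3.129, -0.001]
ft_force: [0.8, -0.2, 0.5]
grip_width: 0.005
grip_force: 0.0
```

```bash
python3 -c "
from h import *
plan([.50,.05,.26],99.7)
im=snap('wrist','w1')
cv2.imwrite('pics/w1b.png',cv2.convertScaleAbs(im['pixels'],alpha=1.6)[:,:,::-1])"
```

```text
pos [0.4993 0.0567 0.2593] F [ 0.8 -0.2  0.5] t 2.15 move [ 0.0016 -0.0225 -0.0023] [ 0.0003 -0.      0.007 ]
```

View pics/w1b.png

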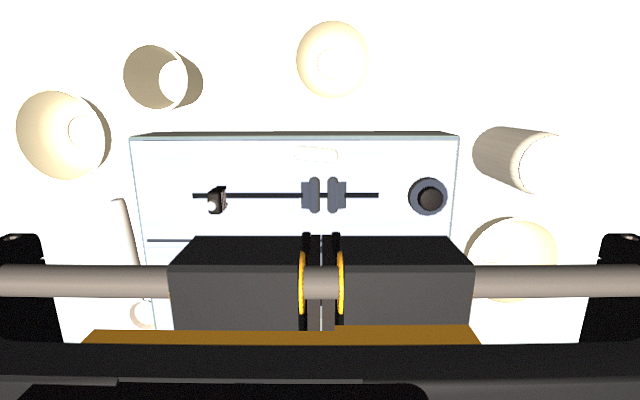

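The wrist view shows the tab at about (217,197), the notch gap at about (323,194) and the igniter at about (430,198). The rest is at (316,155). I'll zoom in on this row.

```bash
python3 - <<'E'
from h import *
im=load('w1')['pixels']
a=cv2.resize(im[165:225,185:265],None,fx=10,fy=5*2/2*1.0*1.0,interpolation=cv2.INTER_CUBIC) if 0 else None
A=cv2.resize(im[170:220,185:285],(800,400),interpolation=cv2.INTER_CUBIC)
B=cv2.resize(im[170:190+5,285:385],(800,200)) if 0 else cv2.resize(im[172:220,285:465],(800,213),interpolation=cv2.INTER_CUBIC)
cv2.imwrite('pics/w1z.png',np.vstack([A,B])[:,:,::-1])
E
```

```text
(no output)
```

View pics/w1z.png

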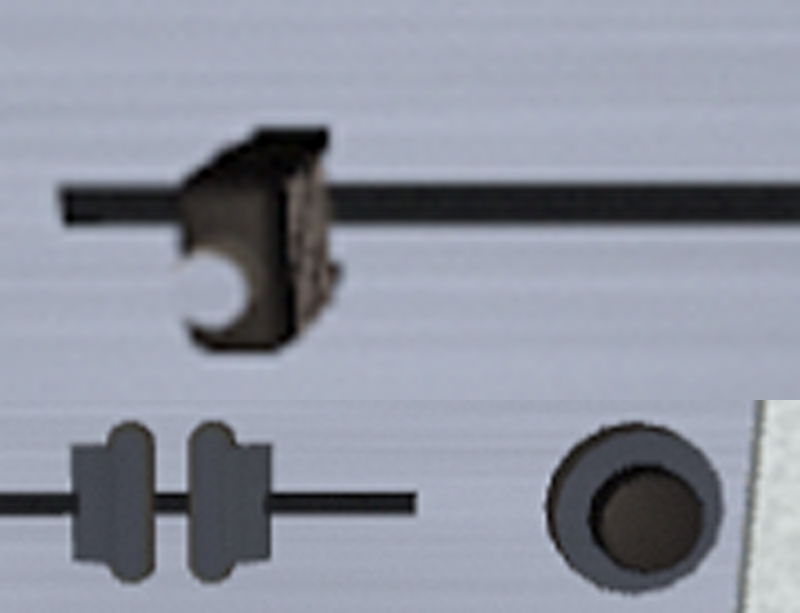

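```bash
python3 - <<'E'
from h import *
w=load('w1');t=load('top0')
P={'tab':((214.5,203.5),.114),'tabL':((207.9,203.5),.114),'tabR':((221.2,203.5),.114),'pin':((211.5,206),.123),'notch':((323.6,195),.081),'sad0':((301.2,195),.08),'sad1':((346,195),.08),'sl0':((192.9,195.4),.08),'sl1':((378.4,195.1),.08),'ign':((431,198.8),.102)}
Q={k:onz(w,[u],z)[0] for k,(u,z) in P.items()}
for k in Q: print(k,Q[k].round(4))
d=Q['sl1']-Q['sl0'];print('yaw',np.degrees(np.arctan2(-d[0],d[1])),np.linalg.norm(d))
d/=np.linalg.norm(d)
for k in Q: print(k,'along',((Q[k]-Q['notch'])@d).round(4))
T={'notch':((303.4,210),.081),'pin':((356.6,194.6),.123),'ign':((248.3,220.3),.102),'sl0':((371.5,196.3),.08),'sl1':((274.2,215.8),.08)}
for k,(u,z) in T.items(): x=onz(t,[u],z)[0];print('top',k,x.round(4),((x-Q['notch'])@d).round(4))
for k in('pin','ign'): print(k,tri([w,t],[P[k][0],T[k][0]]).round(4))
E
```

```text
tab [ 0.5451 -0.0435  0.114 ]
tabL [ 0.5463 -0.0501  0.114 ]
tabR [ 0.5439 -0.0369  0.114 ]
pin [ 0.5452 -0.0439  0.123 ]
notch [0.5253 0.0647 0.081 ]
sad0 [0.5299 0.0406 0.08  ]
sad1 [0.5212 0.0889 0.08  ]
sl0 [ 0.5515 -0.0767  0.08  ]
sl1 [0.515  0.1238 0.08  ]
ign [0.5043 0.1739 0.102 ]
yaw 10.295650270918799 0.20379088414770802
tab along -0.11
tabL along -0.1167
tabR along -0.1032
pin along -0.1104
notch along 0.0
sad0 along -0.0245
sad1 along 0.0245
sl0 along -0.1437
sl1 along 0.0601
ign along 0.1113
top notch [0.5242 0.0617 0.081 ] -0.0027
top pin [ 0.5459 -0.0462  0.123 ] -0.1128
top ign [0.5029 0.1716 0.102 ] 0.1092
top sl0 [ 0.5493 -0.079   0.08  ] -0.1456
top sl1 [0.5138 0.1221 0.08  ] 0.0585
pin [ 0.5478 -0.0464  0.1143]
ign [0.5013 0.1691 0.1155]
```

```bash
python3 -c "
from h import *
plan([.5514,-.079,.097],100.1)"
```

```text
pos [0.4994 0.0564 0.2594] F [ 0.1  0.  -0.2] t 2.2 move [-0.0917 -0.475   0.541 ] [ 0.0003 -0.     -0.0001]
```

Emit:
jog_arm --moves '[-0.03, -0.16, 0, 0, 0, 0, -1, -0.06, -0.32, 0, 0, 0, 0, -1, -0.09, -0.46, 0, 0, 0, 0, -1, -0.092, -0.475, 0, 0, 0, 0, -1, -0.092, -0.475, 0.12, 0, 0, 0, -1, -0.092, -0.475, 0.25, 0, 0, 0, -1, -0.092, -0.475, 0.35, 0, 0, 0, -1, -0.092, -0.475, 0.35, 0, 0, 0, -1]'

```text
time: 3.2
position: [0.5495, -0.0783, 0.1521]
tool_rot: [0.276, -3.124, -0.002]
ft_force: [-0.3, -0.3, 1.1]
grip_width: 0.007
grip_force: 0.0
```

```bash
python3 -c "
from h import *
plan([.5514,-.079,.097],100.1)
im=snap('side','s2')
cv2.imwrite('pics/s2z.png',cv2.resize(im['pixels'][130:290,200:400],(750,600),interpolation=cv2.INTER_CUBIC)[:,:,::-1])"
```

```text
pos [ 0.5495 -0.0783  0.1521] F [-0.3 -0.3  1.1] t 3.2 move [-0.0067 -0.0038  0.1838] [ 0.0016 -0.0047  0.    ]
```

View pics/s2z.png

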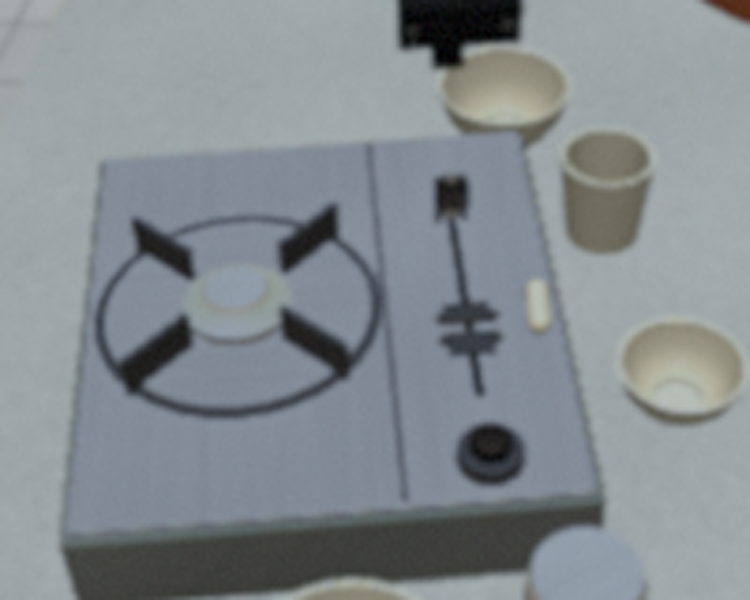

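The side view shows the finger tips at crop (447,55), behind the tab at (452,195) and in line with the slot. Next I'll descend.

Emit:
jog_arm --moves '[-0.003, 0, 0.06, 0, 0, 0, -1, -0.003, 0, 0.12, 0, 0, 0, -1, -0.003, 0, 0.16, 0, 0, 0, -1, -0.003, 0, 0.184, 0, 0, 0, -1, -0.003, 0, 0.184, 0, 0, 0, -1, -0.003, 0, 0.184, 0, 0, 0, -1, -0.003, 0, 0.184, 0, 0, 0, -1, -0.003, 0, 0.184, 0, 0, 0, -1]'

```text
time: 4.25
position: [0.5527, -0.0803, 0.0995]
tool_rot: [-0.273, 3.129, 0.0]
ft_force: [0.0, -0.4, -0.1]
grip_width: 0.005
grip_force: 0.0
```

```bash
python3 -c "
from h import *
plan([.5514,-.079,.097],100.1)"
```

```text
pos [ 0.5527 -0.0803  0.0995] F [ 0.  -0.4 -0.1] t 4.25 move [0.0035 0.0049 0.0085] [ 0.      0.0008 -0.0022]
```

Emit:
jog_arm --moves '[0.003, 0.01, 0.008, 0, 0, 0, -1, 0.003, 0.02, 0.008, 0, 0, 0, -1, 0.003, 0.03, 0.008, 0, 0, 0, -1, 0.003, 0.04, 0.008, 0, 0, 0, -1, 0.003, 0.05, 0.008, 0, 0, 0, -1, 0.003, 0.06, 0.008, 0, 0, 0, -1, 0.003, 0.07, 0.008, 0, 0, 0, -1, 0.003, 0.08, 0.008, 0, 0, 0, -1]'

```text
time: 5.25
position: [0.5474, -0.0566, 0.0968]
tool_rot: [-0.273, 3.13, 0.0]
ft_force: [-0.7, -0.1, -0.0]
grip_width: 0.007
grip_force: 0.0
```

Emit:
jog_arm --moves '[0, 0.01, 0, 0, 0, 0, -1, 0, 0.02, 0, 0, 0, 0, -1, 0, 0.03, 0, 0, 0, 0, -1, 0, 0.04, 0, 0, 0, 0, -1, 0, 0.05, 0, 0, 0, 0, -1, 0, 0.06, 0, 0, 0, 0, -1, 0, 0.07, 0, 0, 0, 0, -1, 0, 0.08, 0, 0, 0, 0, -1]'

```text
time: 6.25
position: [0.5432, -0.033, 0.0968]
tool_rot: [-0.273, 3.13, 0.0]
ft_force: [-0.8, 0.2, -0.3]
grip_width: 0.009
grip_force: 0.0
```

```bash
cat >> h.py <<'E'
N=np.array([.5253,.0647,0]); D=np.array([-.179,.984,0])
def al():
    s=ctrl.get_state(); e=s["position"]-N; print("along mm",(e@D*1000).round(1),"lat",(e@[.984,.179,0]*1000).round(1),"z",s["position"][2].round(4),"Falong",(s["ft_force"]@D).round(2))
E
python3 -c "
from h import *
al()
im=snap('wrist','w3')
cv2.imwrite('pics/w3b.png',cv2.convertScaleAbs(im['pixels'],alpha=1.3)[:,:,::-1])"
```

```text
along mm -99.3 lat 0.1 z 0.0968 Falong 0.34
```

View pics/w3b.png

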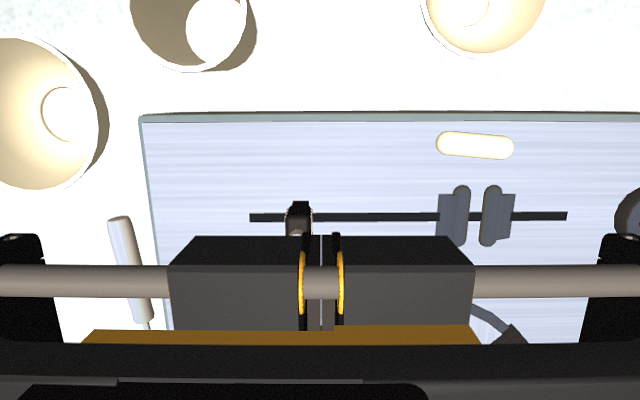

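```bash
python3 -c "
from h import *
s=ctrl.get_state();p=s['position']
w=load('w3');print('w',proj(w,p),w['P'])
s2=load('s2');print('side at s2',proj(s2,[.5495,-.0783,.1521]),proj(s2,[.545,-.044,.114]))
im=snap('side','s3');print(proj(im,p))
t=snap('top','t3')
a=cv2.resize(im['pixels'][130:250,290:370],(500,600)) if 0 else cv2.resize(im['pixels'][140:240,280:380],(400,400),interpolation=cv2.INTER_CUBIC)
u=proj(t,p)[0];print(u)
b=cv2.resize(t['pixels'][150:250,280:380],(400,400),interpolation=cv2.INTER_CUBIC)
cv2.imwrite('pics/c3.png',cv2.convertScaleAbs(np.hstack([a,b]),alpha=1.5)[:,:,::-1])"
```

```text
w [[321.72281662 226.16908352]] [ 0.4740925  -0.04522558  0.29554809]
side at s2 [[319.08649676 157.97746312]] [[319.88697037 177.78259657]]
[[320.29709501 185.78568045]]
[349.17749753 198.44293023]
```

View pics/c3.png

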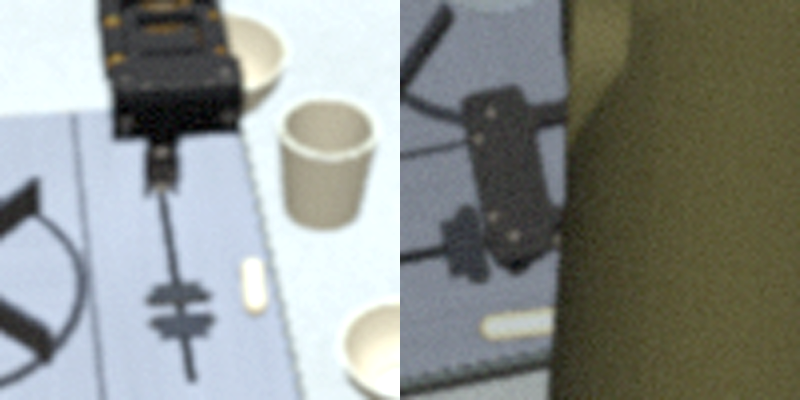

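```bash
python3 -c "
from h import *
a=load('w1')['pixels'];b=load('w3')['pixels']
f=lambda i:cv2.resize(i[185:310,270:375],(400,476),interpolation=cv2.INTER_CUBIC)
cv2.imwrite('pics/z9.png',np.hstack([f(a),f(b)])[:,:,::-1])
print(a[226:240:2,315:330:3].mean(2)); al()"
```

```text
[[169.         168.33333333 168.33333333 166.33333333 167.33333333]
 [171.66666667 170.33333333 170.         170.33333333 170.33333333]
 [169.33333333 170.33333333 171.33333333 170.         170.33333333]
 [168.66666667 169.66666667 169.         168.66666667 169.33333333]
 [134.         133.         158.33333333 132.66666667 134.        ]
 [ 12.66666667   9.66666667 101.33333333  15.66666667  15.33333333]
 [ 12.33333333  12.33333333  86.          20.          15.33333333]]
along mm -99.3 lat 0.2 z 0.0968 Falong -0.1
```

View pics/z9.png

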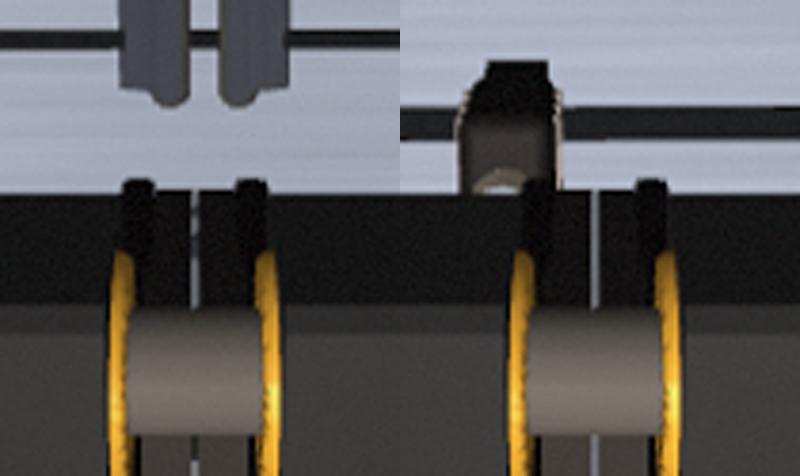

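The images put the finger tips about 30 mm above the reported TCP, and they passed over the tab without touching it. I'll go back behind the tab and probe the deck for the true tip height.

Emit:
jog_arm --moves '[0, -0.04, -0.01, 0, 0, 0, -1, 0, -0.08, -0.01, 0, 0, 0, -1, 0, -0.12, -0.01, 0, 0, 0, -1, 0, -0.15, -0.01, 0, 0, 0, -1, 0, -0.15, 0, 0, 0, 0, -1, 0, -0.15, 0, 0, 0, 0, -1, 0, -0.15, 0.02, 0, 0, 0, -1, 0, -0.15, 0.02, 0, 0, 0, -1]'

```text
time: 7.4
position: [0.5505, -0.0769, 0.09]
tool_rot: [0.274, -3.128, -0.0]
ft_force: [-0.8, -0.2, -0.9]
grip_width: 0.008
grip_force: 0.0
```

```bash
python3 -c "
from h import *
al();print(ctrl.get_state()['ft_force'])
# tip in side view: lowest dark pixel near slot column
im=snap('side','s4');s=ctrl.get_state()['position'];u=proj(im,s)[0];print(u, proj(im,s+[0,0,.03]))
g=im['pixels'].mean(2);r=int(u[1]);print(g[r-22:r+22,int(u[0])-6:int(u[0])+8:2].astype(int))
t=snap('top','t4')
"
```

```text
along mm -143.9 lat -0.6 z 0.09 Falong -0.02
[-0.80985857 -0.16767705 -0.94482555]
[318.71925137 176.75202867] [[318.65875309 167.9324679 ]]
[[ 21  25  21  25  22  19  22]
 [ 20  21  21  21  19  13  15]
 [ 13  14   9  18  13  11  12]
 [  4  16   8   0  12   6  15]
 [  1  10   9   5   8   5   8]
 [  5  18   5   6  12   8  15]
 [ 20   3  12  11  11   7   8]
 [ 18   5   3   4   4   6   7]
 [ 10  10  11  10   5   5  14]
 [ 13  11  11   6  14  16  14]
 [ 57  45  11   8   8  19  51]
 [113  90  20   0   0  36  95]
 [146 117  25  17  16  54 126]
 [147 126  58  65  67  91 139]
 [142 130 104 112 116 127 144]
 [142 140 136 140 139 142 143]
 [143 144 144 146 144 142 142]
 [142 142 144 145 145 143 143]
 [141 142 144 146 144 141 144]
 [143 143 144 144 144 142 143]
 [143 142 144 145 144 142 142]
 [143 143 144 141 139 138 141]
 [145 143 135 122 122 112 129]
 [142 140 106  86  95  74 109]
 [144 140  79  50  69  43  92]
 [144 140  71  31  44  28  79]
 [145 140  73  25  29  25  75]
 [144 140  72  25  34  34  73]
 [145 141  70  32  35  34  77]
 [145 141  73  35  34  39  78]
 [144 141  78  34  36  39  81]
 [146 143  84  45  52  50  93]
 [145 142  87  68  72  72 104]
 [146 141  90  89  84  93 113]
 [147 142 101 112  82 120 124]
 [146 143 121 127  80 132 139]
 [145 145 138 138  78 129 146]
 [146 144 144 141  77 122 145]
 [147 145 144 143  82 115 146]
 [145 145 145 143  87 111 146]
 [146 144 144 142  93 108 146]
 [145 144 143 144 101 104 145]
 [145 144 143 145 113  88 143]
 [146 143 143 144 116  82 140]]
```

Emit:
jog_arm --moves '[0, 0, 0.02, 0, 0, 0, -1, 0, 0, 0.035, 0, 0, 0, -1, 0, 0, 0.05, 0, 0, 0, -1, 0, 0, 0.06, 0, 0, 0, -1, 0, 0, 0.07, 0, 0, 0, -1, 0, 0, 0.07, 0, 0, 0, -1, 0, 0, 0.07, 0, 0, 0, -1, 0, 0, 0.07, 0, 0, 0, -1]'

```text
time: 8.5
position: [0.5512, -0.0775, 0.07]
tool_rot: [-0.273, 3.129, 0.0]
ft_force: [0.9, 0.0, -0.0]
grip_width: 0.007
grip_force: 0.0
```

```bash
python3 -c "
from h import *
al();print(ctrl.get_state()['ft_force'])
im=snap('side','s5');s=ctrl.get_state()['position'];u=proj(im,s)[0];print(u, proj(im,s+[0,0,.03]))
g=im['pixels'].mean(2);r=int(u[1]);print(g[r-22:r+22,int(u[0])-6:int(u[0])+8:2].astype(int))
"
```

```text
along mm -144.5 lat -0.0 z 0.07 Falong -0.15
[ 0.8952626   0.01517218 -0.0153298 ]
[318.60737365 182.47673574] [[318.54573217 173.87585732]]
[[ 32  36  31  30  24  27  22]
 [ 20  23  20  21  24  24  20]
 [ 20  20  20  20  16  16  18]
 [ 15  10  13  13  11  16   7]
 [ 12   8  13  10  14   8  12]
 [  9   8  11   8   9  14   6]
 [ 15  11   8  12   6   6   9]
 [  8  10   6   7  12   8  12]
 [ 12   7  12  11   5   7   0]
 [  9   8   9  12  14  10  14]
 [ 22  23   9  10   8  23  57]
 [ 76  71  12  11   5  42 105]
 [124 110  28  16  28  61 132]
 [142 124  69  70  82  95 139]
 [145 133 115 117 130 131 143]
 [144 141 139 136 141 138 141]
 [143 143 136 124 123 113 130]
 [145 142 108  85  94  73 111]
 [145 138  79  52  73  39  90]
 [144 140  71  34  46  29  79]
 [144 140  72  23  30  21  73]
 [145 142  71  30  31  32  75]
 [144 141  72  31  32  36  78]
 [145 142  74  35  31  41  78]
 [146 142  78  34  32  39  82]
 [146 142  85  45  53  50  93]
 [146 142  86  65  71  70 106]
 [147 140  91  91  84  95 111]
 [146 143 100 113  82 121 124]
 [146 143 120 127  79 132 141]
 [147 145 139 137  78 129 147]
 [147 144 145 142  78 120 146]
 [145 145 145 142  80 117 146]
 [146 144 144 142  85 111 146]
 [146 145 143 143  92 108 146]
 [146 147 144 142 104 102 145]
 [146 144 144 143 113  92 143]
 [146 145 144 143 118  82 140]
 [146 144 143 144 120  77 139]
 [144 144 143 144 123  73 138]
 [144 143 143 144 127  67 136]
 [144 142 143 144 131  74 134]
 [144 144 141 142 137  75 126]
 [143 143 142 143 138  76 118]]
```

Emit:
jog_arm --moves '[0, 0, 0.01, 0, 0, 0, -1, 0, 0, 0.02, 0, 0, 0, -1, 0, 0, 0.03, 0, 0, 0, -1, 0, 0, 0.035, 0, 0, 0, -1, 0, 0, 0.04, 0, 0, 0, -1, 0, 0, 0.045, 0, 0, 0, -1, 0, 0, 0.05, 0, 0, 0, -1, 0, 0, 0.05, 0, 0, 0, -1]'

```text
time: 9.55
position: [0.5509, -0.0775, 0.0546]
tool_rot: [0.273, -3.13, -0.0]
ft_force: [-0.1, -0.8, -0.9]
grip_width: 0.009
grip_force: 0.0
```

Emit:
jog_arm --moves '[0, 0, 0.004, 0, 0, 0, -1, 0, 0, 0.006, 0, 0, 0, -1, 0, 0, 0.008, 0, 0, 0, -1, 0, 0, 0.01, 0, 0, 0, -1, 0, 0, 0.012, 0, 0, 0, -1, 0, 0, 0.014, 0, 0, 0, -1, 0, 0, 0.016, 0, 0, 0, -1, 0, 0, 0.016, 0, 0, 0, -1]'

```text
time: 10.55
position: [0.5509, -0.0775, 0.0499]
tool_rot: [0.273, -3.13, -0.0]
ft_force: [0.6, 0.9, 0.0]
grip_width: 0.004
grip_force: 0.0
```

Emit:
jog_arm --moves '[0, 0, 0.003, 0, 0, 0, -1, 0, 0, 0.006, 0, 0, 0, -1, 0, 0, 0.009, 0, 0, 0, -1, 0, 0, 0.012, 0, 0, 0, -1, 0, 0, 0.015, 0, 0, 0, -1, 0, 0, 0.018, 0, 0, 0, -1, 0, 0, 0.02, 0, 0, 0, -1, 0, 0, 0.02, 0, 0, 0, -1]'

```text
time: 11.55
position: [0.551, -0.0775, 0.0439]
tool_rot: [0.273, -3.13, -0.0]
ft_force: [-0.1, 0.1, -0.2]
grip_width: 0.004
grip_force: 0.0
```

Emit:
jog_arm --moves '[0, 0, 0.003, 0, 0, 0, -1, 0, 0, 0.006, 0, 0, 0, -1, 0, 0, 0.009, 0, 0, 0, -1, 0, 0, 0.012, 0, 0, 0, -1, 0, 0, 0.015, 0, 0, 0, -1, 0, 0, 0.018, 0, 0, 0, -1, 0, 0, 0.02, 0, 0, 0, -1, 0, 0, 0.02, 0, 0, 0, -1]'

```text
time: 12.55
position: [0.5511, -0.0774, 0.0421]
tool_rot: [-0.273, 3.13, 0.004]
ft_force: [-11.4, 1.5, 27.7]
grip_width: 0.003
grip_force: 13.9
```

Contact with the deck comes at a reading of z≈0.042, so the tips sit 38 mm above the reported TCP. I'll raise the tips to 14 mm above the deck and push.

Emit:
jog_arm --moves '[0, 0, -0.03, 0, 0, 0, -1, 0, 0, -0.06, 0, 0, 0, -1, 0, 0, -0.06, 0, 0, 0, -1, 0, 0.015, -0.06, 0, 0, 0, -1, 0, 0.03, -0.06, 0, 0, 0, -1, 0, 0.045, -0.06, 0, 0, 0, -1, 0, 0.06, -0.06, 0, 0, 0, -1, 0, 0.075, -0.06, 0, 0, 0, -1]'

```text
time: 13.55
position: [0.547, -0.0557, 0.0558]
tool_rot: [0.273, -3.13, 0.001]
ft_force: [0.3, -1.4, -0.7]
grip_width: 0.002
grip_force: 0.9
```

```bash
python3 -c "
from h import *
al()"
```

```text
along mm -122.3 lat -0.2 z 0.0558 Falong -1.47
```

Emit:
jog_arm --moves '[0, 0.025, 0, 0, 0, 0, -1, 0, 0.05, 0, 0, 0, 0, -1, 0, 0.075, 0, 0, 0, 0, -1, 0, 0.1, 0, 0, 0, 0, -1, 0, 0.125, 0, 0, 0, 0, -1, 0, 0.15, 0, 0, 0, 0, -1, 0, 0.175, 0, 0, 0, 0, -1, 0, 0.18, 0, 0, 0, 0, -1]'

```text
time: 14.55
position: [0.5378, -0.0011, 0.056]
tool_rot: [-0.275, 3.129, 0.001]
ft_force: [-0.6, -1.6, -1.9]
grip_width: 0.006
grip_force: 0.7
```

```bash
python3 -c "
from h import *
al()
im=snap('wrist','w6')
A=cv2.resize(im['pixels'][150:260,270:470],(800,440),interpolation=cv2.INTER_CUBIC)
cv2.imwrite('pics/w6z.png',A[:,:,::-1])"
```

```text
along mm -67.0 lat 0.5 z 0.056 Falong -1.44
```

View pics/w6z.png

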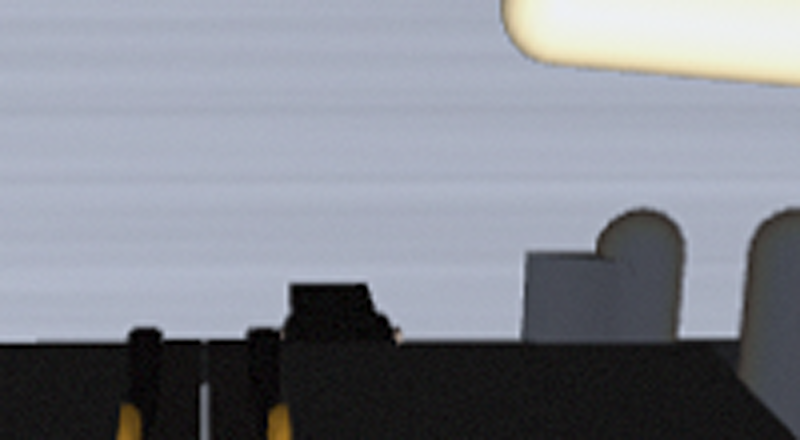

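Finger backs span columns 302–341, the tab spans about 342–368 directly ahead of them and the saddle's ramp starts at column 401. The tab is being pushed ahead of the fingers. I'll compute its offset.

```bash
python3 -c "
from h import *
w=load('w6')
for n,u,z in(('R top',(368.7,233),.114),('L top',(341.5,232),.114),('R bot',(362,221.5),.09),('L bot',(342.3,221.5),.09),('ramp',(401.3,220),.08),('bar mid',(430,215),.083)):
  print(n,((onz(w,[u],z)[0]-N)@D*1000).round(1),((onz(w,[u],z)[0]-N)@[.984,.179,0]*1000).round(1))
"
```

```text
R top -46.8 -16.8
L top -58.2 -17.3
R bot -46.8 -13.8
L bot -56.4 -13.8
ramp -25.3 -11.1
bar mid -11.5 -14.7
```

Emit:
jog_arm --moves '[0, 0.013, 0, 0, 0, 0, -1, 0, 0.026, 0, 0, 0, 0, -1, 0, 0.039, 0, 0, 0, 0, -1, 0, 0.052, 0, 0, 0, 0, -1, 0, 0.065, 0, 0, 0, 0, -1, 0, 0.078, 0, 0, 0, 0, -1, 0, 0.091, 0, 0, 0, 0, -1, 0, 0.1, 0, 0, 0, 0, -1]'

```text
time: 15.6
position: [0.5331, 0.0259, 0.0562]
tool_rot: [-0.272, 3.129, -0.003]
ft_force: [2.9, -5.0, -0.0]
grip_width: 0.006
grip_force: 3.0
```

```bash
python3 -c "
from h import *
al()"
```

```text
along mm -39.6 lat 0.7 z 0.0562 Falong -5.46
```

Emit:
jog_arm --moves '[0, 0.004, 0, 0, 0, 0, -1, 0, 0.008, 0, 0, 0, 0, -1, 0, 0.012, 0, 0, 0, 0, -1, 0, 0.016, 0, 0, 0, 0, -1, 0, 0.02, 0, 0, 0, 0, -1, 0, 0.024, 0, 0, 0, 0, -1, 0, 0.028, 0, 0, 0, 0, -1, 0, 0.03, 0, 0, 0, 0, -1]'

```text
time: 16.6
position: [0.5317, 0.0337, 0.0562]
tool_rot: [-0.27, 3.129, -0.005]
ft_force: [2.2, -7.0, 0.9]
grip_width: 0.003
grip_force: 3.7
```

```bash
python3 -c "
from h import *
al()"
```

```text
along mm -31.7 lat 0.7 z 0.0562 Falong -7.27
```

Emit:
jog_arm --moves '[0, 0.003, 0, 0, 0, 0, -1, 0, 0.006, 0, 0, 0, 0, -1, 0, 0.009, 0, 0, 0, 0, -1, 0, 0.012, 0, 0, 0, 0, -1, 0, 0.015, 0, 0, 0, 0, -1, 0, 0.017, 0, 0, 0, 0, -1, 0, 0.018, 0, 0, 0, 0, -1, 0, 0.018, 0, 0, 0, 0, -1]'

```text
time: 17.6
position: [0.5299, 0.0419, 0.0559]
tool_rot: [0.273, -3.13, -0.0]
ft_force: [0.5, 1.1, 0.5]
grip_width: 0.005
grip_force: 0.0
```

```bash
python3 -c "
from h import *
al()"
```

```text
along mm -23.3 lat 0.5 z 0.0559 Falong 1.0
```

The force fell from 7 N to 0, so the tab has clicked in. I'll back off, rise and check.

Emit:
jog_arm --moves '[0, -0.02, 0, 0, 0, 0, -1, 0, -0.04, 0, 0, 0, 0, -1, 0, -0.04, 0, 0, 0, 0, -1, 0, -0.04, -0.08, 0, 0, 0, -1, 0, -0.04, -0.16, 0, 0, 0, -1, 0, -0.04, -0.24, 0, 0, 0, -1, 0, -0.04, -0.25, 0, 0, 0, -1, 0, -0.04, -0.25, 0, 0, 0, -1]'

```text
time: 18.6
position: [0.5318, 0.0298, 0.1304]
tool_rot: [0.273, -3.129, -0.0]
ft_force: [-0.4, 0.3, -0.6]
grip_width: 0.003
grip_force: 0.0
```

```bash
python3 -c "
from h import *
al()
s=snap('side','s7'); u=proj(s,np.array([N+D*a+[0,0,.114] for a in (-.11,-.01,0,.01)]));print(u)
o=load('side0'); a=int(round(u[2][1]));c=int(round(u[2][0]))
g0=o['pixels'].mean(2);g=s['pixels'].mean(2)
print(g[a-16:a+30,c-12:c+14:2].astype(int))
w=snap('wrist','w7');W=w['pixels'].mean(2);print(proj(w,[N+[0,0,.08],N+[0,0,.114]]))
"
```

```text
along mm -35.5 lat 0.2 z 0.1304 Falong 0.41
[[319.87765752 177.89476038]
 [324.2662528  204.05126322]
 [324.74237959 206.89103129]
 [325.22586237 209.77507439]]
[[146 146 146 121  83 141 146 145 145 145 144 143 145]
 [145 145 146 121  76 141 147 146 145 144 145 143 145]
 [147 143 145 125  73 142 146 144 145 145 144 144 145]
 [146 145 145 128  70 141 147 145 144 145 144 144 144]
 [146 145 145 134  74 136 148 145 145 146 145 143 144]
 [146 145 145 139  77 128 147 145 146 144 145 143 144]
 [146 145 145 140  76 119 147 145 145 145 144 142 142]
 [146 144 145 140  79 117 145 146 144 144 145 143 145]
 [146 142 143 141  88 111 147 144 143 144 144 143 144]
 [146 144 145 141  91 106 146 145 144 144 144 144 142]
 [145 143 144 142 102 104 144 146 144 145 143 143 142]
 [145 143 144 143 112  95 142 144 143 143 144 143 142]
 [143 142 144 143 116  96 142 145 145 145 144 144 142]
 [143 142 143 145 120 104 144 142 144 143 142 143 141]
 [141 142 143 143 117 104 135 127 136 143 143 143 142]
 [144 142 144 138  95  85 108  86 114 142 143 143 141]
 [143 142 142 132  68  64  83  49  83 140 145 143 142]
 [14
[... 950 characters left out ...]
22 127  80  96 138 137 142 145 144]
 [139 141 139 139 139 140  92  92 143 142 142 143 145]
 [140 140 141 142 143 141 105  81 141 144 142 143 144]
 [139 140 140 140 143 142 113  75 141 143 143 143 143]
 [140 140 139 140 142 143 118  68 139 142 143 143 143]
 [140 139 142 140 142 143 120  67 138 144 141 145 142]
 [139 142 141 141 143 142 122  64 135 143 142 142 144]
 [138 141 140 140 141 144 126  62 127 144 143 143 144]
 [139 140 140 141 142 142 132  64 121 143 142 141 144]
 [139 141 142 140 142 143 137  76 119 142 144 142 143]
 [139 141 141 139 141 143 140 106 127 144 142 143 144]
 [137 140 141 141 141 143 142 136 141 143 142 142 143]]
[[369.62423102 203.2137838 ]
 [376.72995313 217.73533424]]
```

The side view places the tab 29 px further along, and 29.0 px was predicted for the notch. The pin is in, so the igniter is next.

Emit:
jog_arm --moves '[0.007, 0.12, 0, 0, 0, 0, -1, 0.007, 0.24, 0, 0, 0, 0, -1, 0.007, 0.36, 0, 0, 0, 0, -1, 0.007, 0.46, 0, 0, 0, 0, -1, 0.007, 0.486, 0, 0, 0, 0, -1, 0.007, 0.486, 0.05, 0, 0, 0, -1, 0.007, 0.486, 0.12, 0, 0, 0, -1, 0.007, 0.486, 0.15, 0, 0, 0, -1]'

```text
time: 19.7
position: [0.5039, 0.1705, 0.0837]
tool_rot: [0.269, -3.127, 0.003]
ft_force: [-0.8, 0.1, -0.2]
grip_width: 0.009
grip_force: 0.0
```

```bash
python3 -c "
from h import *
al()"
```

```text
along mm 107.9 lat -2.1 z 0.0837 Falong 0.21
```

Emit:
jog_arm --moves '[0, 0.003, 0.03, 0, 0, 0, -1, 0, 0.003, 0.05, 0, 0, 0, -1, 0, 0.003, 0.065, 0, 0, 0, -1, 0, 0.003, 0.075, 0, 0, 0, -1, 0, 0.003, 0.083, 0, 0, 0, -1, 0, 0.003, 0.09, 0, 0, 0, -1, 0, 0.003, 0.095, 0, 0, 0, -1, 0, 0.003, 0.095, 0, 0, 0, -1]'

```text
time: 20.7
position: [0.5049, 0.1739, 0.0582]
tool_rot: [-0.273, 3.129, 0.001]
ft_force: [-3.0, -1.7, 7.3]
grip_width: 0.012
grip_force: 3.4
```

Emit:
jog_arm --moves '[0, 0, 0.003, 0, 0, 0, -1, 0, 0, 0.006, 0, 0, 0, -1, 0, 0, 0.008, 0, 0, 0, -1, 0, 0, 0.008, 0, 0, 0, -1, 0, 0, 0.008, 0, 0, 0, -1, 0, 0, 0.008, 0, 0, 0, -1, 0, 0, 0.008, 0, 0, 0, -1, 0, 0, 0.008, 0, 0, 0, -1]'

```text
time: 21.7
position: [0.505, 0.174, 0.058]
tool_rot: [-0.273, 3.129, 0.002]
ft_force: [-7.9, -3.5, 19.9]
grip_width: 0.006
grip_force: 9.9
```

Force rose sharply to 20 N with no further travel, so the button is on its stop. I'll lift away.

Emit:
jog_arm --moves '[0, 0, -0.03, 0, 0, 0, -1, 0, 0, -0.08, 0, 0, 0, -1, 0, 0, -0.16, 0, 0, 0, -1, 0, 0, -0.26, 0, 0, 0, -1, 0, 0, -0.36, 0, 0, 0, -1, 0, 0, -0.4, 0, 0, 0, -1, 0, 0, -0.4, 0, 0, 0, -1, 0, 0, -0.4, 0, 0, 0, -1]'

```text
time: 22.7
position: [0.5039, 0.1736, 0.1737]
tool_rot: [0.273, -3.128, 0.001]
ft_force: [0.7, 0.2, 0.2]
grip_width: 0.007
grip_force: 0.0
```

```bash
python3 -c "
from h import *
al()
s=snap('side','s8');o=load('s7')
g=lambda i:i['pixels'].mean(2)
print('tab region diff',abs(g(s)-g(o))[200:230,312:338].mean(), 'igniter',abs(g(s)-g(load('side0')))[240:262,318:345].mean())
print(ctrl.close_job())"
```

```text
along mm 111.0 lat -1.6 z 0.1737 Falong 0.06
tab region diff 36.06025641025641 igniter 6.263748597081931
the job is handed in; nothing more can be done
None
```

The job is handed in, but no verdict came back. The push force fell from 7 N to about 0 at the notch, with the tab image within about 2 mm of it, and the igniter then went down to a hard stop at 20 N and was released. After that I could not confirm the tab: my last image check differed strongly at the tab, probably because the gripper blocked the view, and the same script handed in before I could look again. I also did not check the tableware.

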